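# Tare the scale under the red cup and start its timer

## Robot

A 6-joint arm with a two-finger parallel gripper is mounted at the origin on the work surface. World frame = base frame: x ahead of the robot, y to its left, z up, the work surface at z = 0. Lengths are in mm, angles in rad, forces in N, time in s.
With the tool pointing down it reaches from about 325 to 750 mm from the base axis. Payload 7.6 kg.
Tool frame: the origin (TCP) lies midway between the tips of the shut fingers; the grasp point (between the pads) lies 19 mm behind it; x points along the fingers, y is the direction in which the jaws open and shut, and the axes are right-handed (so a half turn about x gives the same grasp; the last joint's range is limited). The gripper opens to 85 mm and grips with 20 to 120 N. Pads are 22 mm wide; open, the fingers measure 114 mm over their backs; the gripper's body (76 mm by 85 mm) begins 54 mm behind the grasp point. The pads swing forward as they close: fully open they stand 13 mm farther back than shut.
Start: joints at [1.15, 0.052, 1.401, -0, 1.689, -0.07], TCP at [180.401, 493.055, 207.423] pointing down, gripper open.
Joint ranges: [-2.9, 2.9], [-0.91, 2.17], [0.12, 2.37], [-1.06, 4.2], [0.26, 2.73], [-2.93, 2.93]. Speed limits (rad/s): [2.57, 2.57, 3.01, 3.14, 3.14, 3.14].

## Interface

Orientations are given as a unit quaternion [w, x, y, z].
In Python, from rig import arm gives the robot as it stands.
- The arm moves only by the tool play_rows, never from a script. Its argument "steps" is a list of rows, each an object with "linear": the shift along the tool's x, y, z in units of 100 cm (1.0 is 100 cm), a list of three; "twist": the turn about the tool's x in units of 60 degrees (1.0 is 60 degrees). In form: [{"linear": [x, y, z], "twist": twist}, ...]. A call has 1 to 12 rows; each row is the pose to reach, as a shift and turn from the pose measured when the call began, along the tool's axes at that moment; what a row does not reach only later rows make up. A row lasts 1/8 s, in which the tool goes at most 62.5 mm and 10.7 degrees, less where a joint would pass 70% of its speed; a pose out of reach is approached as far as the arm can. A call with a number of a shift or a turn outside -1 to 1 is refused whole. A call with a gripper value outside its range is refused whole. "fingers" is the gripper command: -1 is shut, 1 is fully open, values between are in proportion, set as the call begins (left out, the last holds). The fingers move at their own pace and stop on an object; the grip force is fixed at half the most. Time passes only in rows, so rows that repeat a pose let the fingers close. It gives the time, the measured TCP pose, the force and the opening at its end, in the units of the state.
- arm.get_state(): the state, without advancing time (a new reading comes with each control period).
- arm.snapshot(name): name is "scene" or "side" or "wrist"; returns (picture, depth): 400x640x3 uint8, red, green, blue; 400x640 float32, mm along the optical axis (not along the pixel's ray), 0 where there is no reading.
- arm.calibration(name): a dict with "fx", "fy", "cx", "cy" (pixels), "cam_to_world" (4x4, takes a point from camera to world coordinates). Camera axes: x right, y down, z forward; pixel columns grow to the right and rows downward; lengths in mm; the calibration is good to about 2 mm. The wrist camera is an equidistant fisheye: a pixel r from the principal point sees the ray r / f radians off the axis. A picture is of the moment at which its call begins: read the wrist's pose just before it. calibration takes no time and is no camera call; for the wrist camera it gives the pose at the moment of the call.
- arm.sign_off(): hands the job in, once; it reports no verdict.
The state is a dict: "time": time; "qpos": joint angles; "joint_vel": joint speeds; "joint_torque": joint torques, N m; "tcp_pos": TCP position; "ee_rot": TCP orientation; "wrist_force": force on the tool from outside, world axes, zero at the start; "torque": the same for the moment, N m; "opening": finger opening in mm.
Only numpy, scipy, OpenCV 4.12 (cv2) and the standard library are available. Lean on these libraries where they do the work, as an engineer would, in place of code of your own. Each camera call takes 0.05 s, during which the arm holds its last target. There are 200 camera calls.

## Task

Get the scale that carries the red cup ready for pouring: with the fingertips press its blue tare button gently all the way down and let it spring back, then do the same with its yellow timer button, and withdraw clear. Leave the white power buttons, the other scale, the cup, the bowl and the spoon alone.

Things in the scene. Friction and masses are not known exactly. Their poses are not given: they have to be found in the camera images.
- scale_red: Coffee scale carrying the red cup, fixed to the table: grey slab 200 (x) x 190 (y) x 26 mm with a steel platform 130 x 178 mm, its top 34 mm above the table, reaching from 35 mm behind to 95 mm ahead of the origin in x. Origin: centre of its underside; z up. Along its front strip (76 mm from the origin to -x) stand three buttons 60 mm apart, from +y to -y: blue tare, white power, yellow timer. The two scales look the same and swap places.
- tare_red_top (a point): Centre of the top face of the blue tare button of the scale under the red cup.
- tare_red (a joint): Depression of the blue tare button of the scale under the red cup: 0 up, 0.008 m fully down. The button is a round cap 24 mm across in a round black housing 40 mm across and 12 mm tall; its top is 50 mm above the table, 12 mm above the housing; travel 8 mm; the spring takes 1.5 N to start and 5 N at full travel, and always pushes it back up.
- power_red_top (a point): Centre of the top face of the white power button of the scale under the red cup.
- power_red (a joint): Depression of the white power button of the scale under the red cup: 0 up, 0.008 m fully down. The button is a round cap 24 mm across in a round black housing 40 mm across and 12 mm tall; its top is 50 mm above the table, 12 mm above the housing; travel 8 mm; the spring takes 1.5 N to start and 5 N at full travel, and always pushes it back up.
- timer_red_top (a point): Centre of the top face of the yellow timer button of the scale under the red cup.
- timer_red (a joint): Depression of the yellow timer button of the scale under the red cup: 0 up, 0.008 m fully down. The button is a round cap 24 mm across in a round black housing 40 mm across and 12 mm tall; its top is 50 mm above the table, 12 mm above the housing; travel 8 mm; the spring takes 1.5 N to start and 5 N at full travel, and always pushes it back up.
- scale_bowl: Coffee scale carrying the glass bowl, fixed to the table: grey slab 200 (x) x 190 (y) x 26 mm with a steel platform 130 x 178 mm, its top 34 mm above the table, reaching from 35 mm behind to 95 mm ahead of the origin in x. Origin: centre of its underside; z up. Along its front strip (76 mm from the origin to -x) stand three buttons 60 mm apart, from +y to -y: blue tare, white power, yellow timer. The two scales look the same and swap places.
- tare_bowl_top (a point): Centre of the top face of the blue tare button of the scale under the glass bowl.
- tare_bowl (a joint): Depression of the blue tare button of the scale under the glass bowl: 0 up, 0.008 m fully down. The button is a round cap 24 mm across in a round black housing 40 mm across and 12 mm tall; its top is 50 mm above the table, 12 mm above the housing; travel 8 mm; the spring takes 1.5 N to start and 5 N at full travel, and always pushes it back up.
- power_bowl_top (a point): Centre of the top face of the white power button of the scale under the glass bowl.
- power_bowl (a joint): Depression of the white power button of the scale under the glass bowl: 0 up, 0.008 m fully down. The button is a round cap 24 mm across in a round black housing 40 mm across and 12 mm tall; its top is 50 mm above the table, 12 mm above the housing; travel 8 mm; the spring takes 1.5 N to start and 5 N at full travel, and always pushes it back up.
- timer_bowl_top (a point): Centre of the top face of the yellow timer button of the scale under the glass bowl.
- timer_bowl (a joint): Depression of the yellow timer button of the scale under the glass bowl: 0 up, 0.008 m fully down. The button is a round cap 24 mm across in a round black housing 40 mm across and 12 mm tall; its top is 50 mm above the table, 12 mm above the housing; travel 8 mm; the spring takes 1.5 N to start and 5 N at full travel, and always pushes it back up.
- red_cup_mid (a point): Centre (half-way up) of the loose red plastic cup, 76 mm across the rim, 85 mm tall, upright on its scale's platform. Leave alone.
- glass_bowl_mid (a point): Centre (half-way up) of the loose clear glass bowl, 90 mm across the rim, 55 mm tall, upright on the other scale. Leave alone.
- spoon_grip (a point): Handle of a loose steel tasting spoon, 160 mm long, lying flat on the table between the two scales, roughly along x, at most 20 mm high. Leave alone.
Things that resemble listed ones, but are neither listed nor needed, are in the scene too. Of the things shaped like the part that bears glass_bowl_mid, the clear glass one is meant.

How it is judged (in metres and radians):
On the way, in this order (a step that is already met when the one before it is completed fails the run):
1. the tare button of the red cup's scale is pressed down (value of joint tare_red above 0.005 m and value of joint timer_red below 0.0015 m), for 0.05 s.
2. the tare button has sprung back, before the timer button is pressed (value of joint each of tare_red, timer_red below 0.0015 m), for 0.05 s.
3. the timer button of the same scale is pressed down (value of joint timer_red above 0.005 m), for 0.05 s.
At the end, for the whole second after the job is handed in: All six buttons are up (within 1.5 mm), the cup, bowl and spoon are within 10 mm of where they stood, and cup and bowl are upright within 0.1 rad (all of step 2 and value of joint each of power_red, tare_bowl, power_bowl, timer_bowl below 0.0015 m and distance of each of red_cup_mid, glass_bowl_mid, spoon_grip from where it was at the start of the episode below 0.01 m and angle between each of red_cup_mid, glass_bowl_mid's own z axis and vertical below 0.1 rad); the robot touches nothing.
It fails at once if a power button is pressed (over 3 mm) (value of joint any of power_red, power_bowl above 0.003 m).
It fails at once if the other scale is touched (over 2 N) or one of its buttons pressed (contact force between any of the fingers, the arm and scale_bowl above 2 N or value of joint any of tare_bowl, timer_bowl above 0.003 m).
It fails at once if the cup, bowl or spoon is pushed, lifted or carried more than 10 mm (distance of any of red_cup_mid, glass_bowl_mid, spoon_grip from where it was at the start of the episode above 0.01 m).
It fails at once if the scale is pressed with more than 35 N (contact force between any of the fingers, the arm and scale_red above 35 N).
It also fails if it takes over 40 s, if anything falls off the work surface, if the arm or the gripper's body presses on something with over 40 N, if the wrist force passes 120 N, or if a joint passes its speed limit or range.

## Working session

There is one attempt and no reset: what is moved stays moved. The work goes in short steps, Python scripts to look and compute and a tool call to move; the robot and the scene stay as the last step left them, time stands still between calls to the robot, and variables do not carry over. Pictures are saved under pics/ and viewed, about 8 in all and at most 12, crops included, and the job is handed in when it is done.

Besides the shell and the picture viewer there is one more tool, called after "Emit:" in YAML: its name, and indented under it one key for each argument. play_rows: Moves the arm, as the interface text tells. Its arguments: {"type":"object","properties":{"steps":{"type":"array"},"fingers":{"type":"number"}},"required":["steps"]}

```bash
mkdir -p pics
python3 - <<'E'
from rig import arm
import numpy as np,cv2
s=arm.get_state();print(s)
for n in("scene","side"):
    p,d=arm.snapshot(n);c=arm.calibration(n)
    np.savez(f"{n}.npz",p=p,d=d,T=c["cam_to_world"],k=[c["fx"],c["fy"],c["cx"],c["cy"]])
    cv2.imwrite(f"pics/{n}0.png",p[:,:,::-1])
E
```

```text
{'time': 0.0, 'qpos': array([ 1.14967727e+00,  5.28233857e-02,  1.40175014e+00, -2.15719634e-06,
        1.68858424e+00, -7.03228859e-02]), 'joint_vel': array([ 0.00059436, -0.00085432,  0.00086481,  0.00024372,  0.00117274,
        0.00059246]), 'joint_torque': array([-1.74030247e-03, -3.81685495e+01, -3.60174251e+01, -2.91966790e-04,
        6.26493129e-03,  8.57979416e-06]), 'tcp_pos': array([180.26419754, 492.71797455, 206.56662559]), 'ee_rot': array([ 0.69612365,  0.12285336,  0.69639139, -0.12392719]), 'wrist_force': array([-0.61105039, -0.13172064, -0.61256747]), 'torque': array([0.00273666, 0.00848178, 0.0118515 ]), 'opening': 85.4773139171617}
```

View pics/scene0.png

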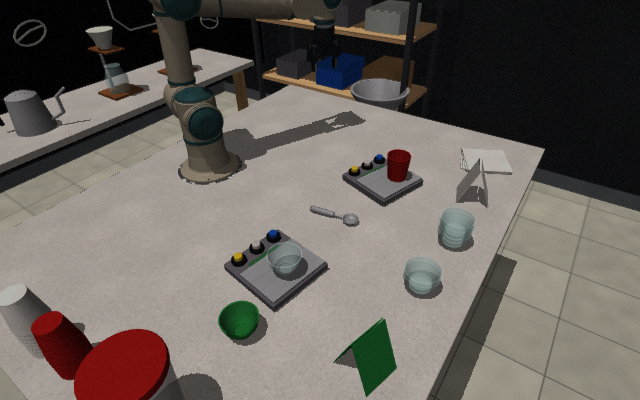

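View pics/side0.png

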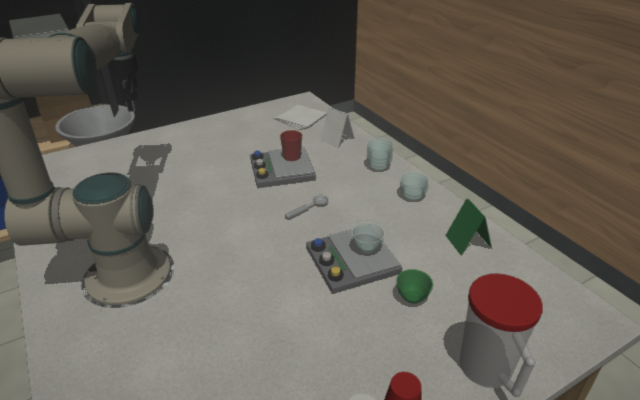

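The scene view shows the red cup's scale at the back (+y): yellow (354,170), white (367,165), blue (379,159). The side view shows blue (257,155), white (260,163) and yellow (263,172). The bowl's scale is in front with the spoon between them.

```bash
cat > loc.py <<'E'
import numpy as np,cv2
def world(n,mask_fn,roi):
    z=np.load(n+".npz");p,d,T,(fx,fy,cx,cy)=z["p"],z["d"],z["T"],z["k"]
    h=cv2.cvtColor(p,cv2.COLOR_RGB2HSV)
    v,u=np.mgrid[:400,:640]
    P=np.stack([(u-cx)/fx*d,(v-cy)/fy*d,d],-1)@T[:3,:3].T+T[:3,3]
    x0,y0,x1,y1=roi
    m=mask_fn(h[...,0].astype(int),h[...,1],h[...,2])&(d>0)&(u>=x0)&(u<x1)&(v>=y0)&(v<y1)
    return P[m]
E
python3 - <<'E'
from loc import *
B=lambda h,s,v:(h>100)&(h<130)&(s>130)&(v>50)
Y=lambda h,s,v:(h>15)&(h<35)&(s>130)&(v>80)
R=lambda h,s,v:((h<8)|(h>172))&(s>140)
for n,roi in(("scene",(335,140,425,205)),("side",(245,125,320,190))):
    for nm,f in(("blue",B),("yel",Y),("cup",R)):
        P=world(n,f,roi)
        top=P[P[:,2]>np.percentile(P[:,2],90)-4] if nm!="cup" else P
        print(n,nm,len(P),top.mean(0).round(1),((top.max(0)+top.min(0))/2).round(1),P.min(0).round(0),P.max(0).round(0))
E
```

```text
scene blue 28 [525.8 327.7  50. ] [524.7 328.9  50.2] [515. 318.  40.] [536. 337.  53.]
scene yel 36 [490.3 216.2  49.3] [489.4 215.2  49.5] [478. 205.  39.] [501. 225.  52.]
scene cup 615 [629.3 255.2  88.5] [625.7 263.1  78.4] [589. 223.  36.] [663. 303. 121.]
side blue 6 [523.1 326.   50.7] [522.8 326.3  51. ] [519. 321.  49.] [526. 331.  53.]
side yel 13 [486.2 214.6  51.1] [487.5 214.2  51.5] [482. 205.  46.] [498. 226.  53.]<stdin>:9: RuntimeWarning: Mean of empty slice.
  ret = um.true_divide(
Traceback (most recent call last):
ValueError: zero-size array to reduction operation maximum which has no identity
```

```bash
cat > go.py <<'E'
import sys,numpy as np
from rig import arm
from scipy.spatial.transform import Rotation as R
s=arm.get_state();q=s["ee_rot"];M=R.from_quat(q,scalar_first=True)
print("t",s["time"],"tcp",s["tcp_pos"].round(2),"F",s["wrist_force"].round(2),"open",round(s["opening"],1),"\nM",M.as_matrix().round(3).tolist())
if len(sys.argv)>3:
    d=np.array(list(map(float,sys.argv[1:4])))-s["tcp_pos"]
    print("linear",(M.inv().apply(d)/1000).round(4))
E
python3 go.py 525 327.5 207; python3 go.py 525 327.5 100
```

```text
t 0.1 tcp [180.27 492.78 206.66] F [-0.66  0.17 -0.42] open 85.2 
M [[-0.001, 0.344, 0.939], [-0.001, 0.939, -0.344], [-1.0, -0.001, -0.0]]
linear [-3.000e-04 -3.670e-02  3.805e-01]
t 0.1 tcp [180.27 492.78 206.66] F [-0.66  0.17 -0.42] open 85.2 
M [[-0.001, 0.344, 0.939], [-0.001, 0.939, -0.344], [-1.0, -0.001, -0.0]]
linear [ 0.1067 -0.0366  0.3805]
```

Emit:
play_rows:
  fingers: -1
  steps:
    - {"linear":[0,-0.005,0.05],"twist":0}
    - {"linear":[0,-0.01,0.1],"twist":0}
    - {"linear":[0,-0.015,0.15],"twist":0}
    - {"linear":[0,-0.02,0.2],"twist":0}
    - {"linear":[0,-0.025,0.25],"twist":0}
    - {"linear":[0,-0.03,0.3],"twist":0}
    - {"linear":[0.02,-0.035,0.35],"twist":0}
    - {"linear":[0.05,-0.0367,0.3805],"twist":0}
    - {"linear":[0.08,-0.0367,0.3805],"twist":0}
    - {"linear":[0.1,-0.0367,0.3805],"twist":0}
    - {"linear":[0.1067,-0.0367,0.3805],"twist":0}
    - {"linear":[0.1067,-0.0367,0.3805],"twist":0}

```text
time: 1.6
tcp_pos: [524.8, 327.8, 100.5]
ee_rot: [0.696, 0.123, 0.696, -0.124]
wrist_force: [-0.2, 0.5, -0.4]
opening: -0.2
```

```bash
python3 go.py 525 327.5 60
python3 - <<'E'
from rig import arm
import numpy as np,cv2
p,d=arm.snapshot("wrist");c=arm.calibration("wrist");T=np.array(c["cam_to_world"])
cv2.imwrite("pics/wrist1.png",p[:,:,::-1])
h=cv2.cvtColor(p,cv2.COLOR_RGB2HSV).astype(int)
v,u=np.mgrid[:400,:640]
a=(u-c["cx"])/c["fx"];b=(v-c["cy"])/c["fy"];r=np.hypot(a,b)+1e-9
P=np.stack([a/r*np.tan(r)*d,b/r*np.tan(r)*d,d],-1)@T[:3,:3].T+T[:3,3]
H,S,V=h[...,0],h[...,1],h[...,2]
for n,m in(("blue",(H>100)&(H<130)&(S>130)&(V>50)),("yel",(H>15)&(H<35)&(S>130)&(V>80))):
    m=m&(d>0)&(abs(P[...,2]-50)<4)&(np.hypot(P[...,0]-507,P[...,1]-271)<90)
    Q=P[m]; print(n,len(Q),Q.mean(0).round(1),((Q.max(0)+Q.min(0))/2).round(1),Q.min(0).round(1),Q.max(0).round(1),u[m].mean(),v[m].mean()) if len(Q) else print(n,0)
E
```

```text
t 1.6 tcp [524.79 327.8  100.5 ] F [-0.18  0.48 -0.37] open -0.2 
M [[-0.0, 0.343, 0.939], [-0.001, 0.939, -0.343], [-1.0, -0.001, 0.0]]
linear [ 0.0405 -0.0002  0.0003]
blue 718 [523.1 331.3  50.3] [523.6 331.1  49.3] [512.2 319.7  46.2] [535.  342.4  52.5] 325.2451253481894 211.22423398328692
yel 541 [488.7 218.1  50. ] [489.  217.   49.5] [477.7 205.4  46. ] [500.3 228.5  52.9] 179.1127541589649 218.26802218114602
```

View pics/wrist1.png

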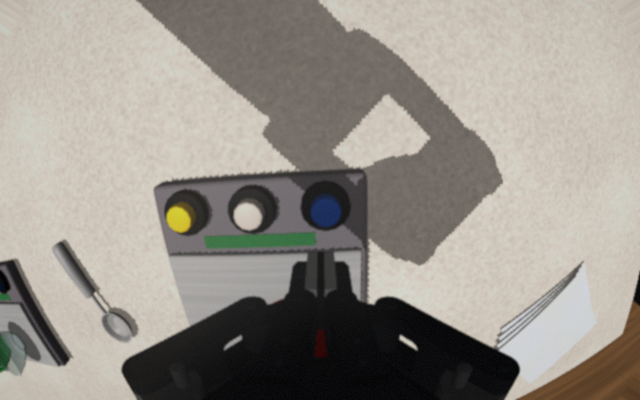

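The wrist view shows blue at (325,211), white at (252,209) and yellow at (180,218). All three cameras agree within about 3 mm. I'll press near (524, 329.5).

Emit:
play_rows:
  steps:
    - {"linear":[0.02,0.0013,-0.0013],"twist":0}
    - {"linear":[0.035,0.0013,-0.0013],"twist":0}
    - {"linear":[0.045,0.0013,-0.0013],"twist":0}
    - {"linear":[0.048,0.0013,-0.0013],"twist":0}
    - {"linear":[0.051,0.0013,-0.0013],"twist":0}
    - {"linear":[0.053,0.0013,-0.0013],"twist":0}
    - {"linear":[0.055,0.0013,-0.0013],"twist":0}
    - {"linear":[0.055,0.0013,-0.0013],"twist":0}

```text
time: 2.65
tcp_pos: [524.4, 329.6, 46.2]
ee_rot: [0.697, 0.123, 0.696, -0.123]
wrist_force: [0.2, -0.5, 0.4]
opening: -0.1
```

Emit:
play_rows:
  steps:
    - {"linear":[0.001,0,0],"twist":0}
    - {"linear":[0.002,0,0],"twist":0}
    - {"linear":[0.002,0,0],"twist":0}

```text
time: 3.02
tcp_pos: [524.4, 329.5, 44.1]
ee_rot: [0.697, 0.123, 0.696, -0.123]
wrist_force: [0.2, 0.6, 0.0]
opening: -0.3
```

```bash
python3 go.py;python3 - <<'E'
from rig import arm
import cv2
p,d=arm.snapshot("wrist")
cv2.imwrite("pics/wrist2.png",p[100:380,150:500,::-1].repeat(2,0).repeat(2,1))
E
```

```text
t 3.025 tcp [524.37 329.55  44.09] F [0.16 0.6  0.02] open -0.3 
M [[0.001, 0.343, 0.939], [-0.001, 0.939, -0.343], [-1.0, -0.0, 0.001]]
```

View pics/wrist2.png

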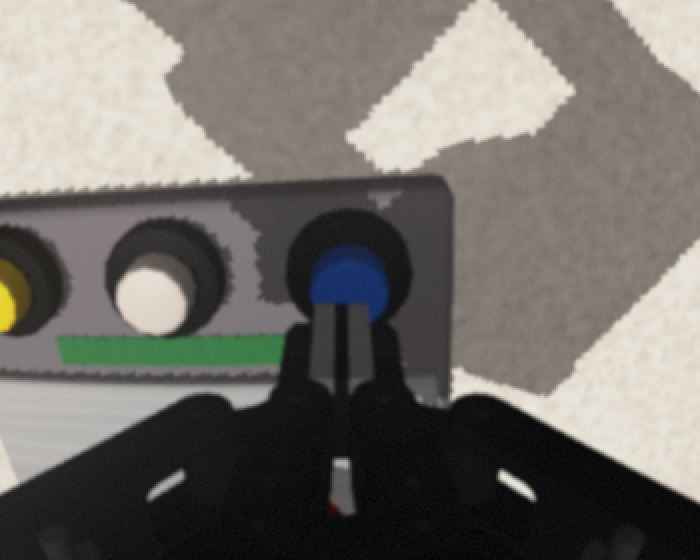

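The tips cover the near edge of the blue cap, but the force reads no contact. I'll check the cap's height and the tip by depth.

```bash
cat > wr.py <<'E'
from rig import arm
import numpy as np,cv2
c=arm.calibration("wrist");p,d=arm.snapshot("wrist");T=np.array(c["cam_to_world"])
h=cv2.cvtColor(p,cv2.COLOR_RGB2HSV).astype(int)
v,u=np.mgrid[:400,:640]
a=(u-c["cx"])/c["fx"];b=(v-c["cy"])/c["fy"];r=np.hypot(a,b)+1e-9
P=np.stack([a/r*np.tan(r)*d,b/r*np.tan(r)*d,d],-1)@T[:3,:3].T+T[:3,3]
H,S,V=h[...,0],h[...,1],h[...,2]
near=np.hypot(P[...,0]-507,P[...,1]-271)<95
for n,m in(("blue",(H>100)&(H<130)&(S>130)&(V>50)),("yel",(H>15)&(H<35)&(S>130)&(V>80)),("white",(S<60)&(V>150)&(abs(P[...,2]-48)<8))):
    Q=P[m&(d>0)&near]
    print(n,len(Q),"median",np.median(Q,0).round(1),"mid",((Q.max(0)+Q.min(0))/2).round(1),"z pct",np.percentile(Q[:,2],[10,50,90,98]).round(1))
E
cat wr.py - <<'E' >w2.py
print("cam",T[:3,3].round(1))
for uu,vv in((305,255),(312,255),(318,255),(329,255),(335,255),(325,240),(325,250),(307,270),(333,270)): print(uu,vv,d[vv,uu].round(1),P[vv,uu].round(1),p[vv,uu])
E
python3 w2.py
```

```text
blue 1048 median [519.1 333.5  49.4] mid [526.  330.   44.2] z pct [43.2 49.4 50.4 50.8]
yel 962 median [487.3 220.3  49.2] mid [490.4 206.4  39.1] z pct [41.7 49.2 50.3 50.8]
white 873 median [505.7 274.2  49.7] mid [506.3 273.6  49.5] z pct [48.9 49.7 50.6 51. ]
cam [447.7 356.1 210.6]
305 255 193.9 [530.6 315.6  36.9] [20 20 22]
312 255 150.4 [513.2 328.   75.8] [63 62 62]
318 255 150.4 [514.2 330.7  75.8] [27 28 27]
329 255 150.8 [516.2 335.7  75.5] [60 60 59]
335 255 178.4 [530.  335.3  50.7] [26 49 99]
325 240 176.5 [519.3 332.9  49.7] [ 26  50 106]
325 250 179.8 [525.9 330.6  48.6] [27 48 99]
307 270 136.5 [512.5 326.2  90.5] [59 60 58]
333 270 135.7 [516.  337.3  91.2] [62 60 59]
```

The cap is still up at about 50 mm and the fingertip edge looks like z≈75, although the TCP reads 44. I'll check with the fixed cameras.

Run:
```python
from rig import arm
import numpy as np,cv2
ims=[]
for n,(x0,y0) in(("scene",(310,70)),("side",(190,75))):
    p,d=arm.snapshot(n);c=arm.calibration(n)
    np.savez(f"{n}1.npz",p=p,d=d,T=c["cam_to_world"],k=[c["fx"],c["fy"],c["cx"],c["cy"]])
    ims.append(cv2.resize(p[y0:y0+130,x0:x0+130,::-1],None,fx=3,fy=3,interpolation=cv2.INTER_CUBIC))
cv2.imwrite("pics/both.png",np.hstack(ims))
```

```text
(no output)
```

View pics/both.png

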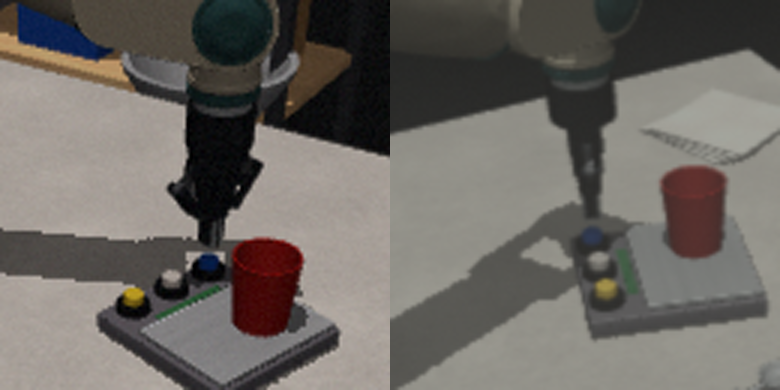

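In both views the tips hover over the blue cap without touching it: scene crop tip (212,245) against cap (209,263), side crop tip (592,217) against cap (592,236). The true tip height comes from projecting the tool axis.

Run:
```python
import numpy as np
for n,tip in(("scene",(380.7,151.7)),("side",(257.3,147.3))):
    z=np.load(n+"1.npz");T=z["T"];fx,fy,cx,cy=z["k"];d=z["d"]
    for h in(44,50,60,65,70,75):
        q=T[:3,:3].T@(np.array([524.4,329.5,h])-T[:3,3])
        print(n,h,(q[0]/q[2]*fx+cx).round(1),(q[1]/q[2]*fy+cy).round(1),end="; ")
    print("tip",tip)
    for v in range(int(tip[1])-5,int(tip[1])+5):
        u=round(tip[0]);w=d[v,u];print(v,(T[:3,:3]@[(u-cx)/fx*w,(v-cy)/fy*w,w]+T[:3,3]).round(0),end=" ")
    print()
```

```text
scene 44 378.8 157.2; scene 50 378.9 155.7; scene 60 379.2 153.3; scene 65 379.3 152.0; scene 70 379.4 150.8; scene 75 379.5 149.6; tip (380.7, 151.7)
146 [533. 322.  95.] 147 [534. 320.  93.] 148 [535. 319.  89.] 149 [534. 321.  84.] 150 [533. 324.  79.] 151 [534. 323.  75.] 152 [535. 321.  73.] 153 [486. 426.   1.] 154 [490. 418.   2.] 155 [527. 340.  49.] 
side 44 257.1 153.6; side 50 256.9 152.2; side 60 256.7 149.7; side 65 256.6 148.4; side 70 256.5 147.1; side 75 256.4 145.9; tip (257.3, 147.3)
142 [524. 319.  95.] 143 [524. 321.  91.] 144 [  -39. -1073.   918.] 145 [521. 314.  87.] 146 [522. 319.  80.] 147 [521. 317.  77.] 148 [523. 323.  70.] 149 [566. 430.   1.] 150 [531. 343.  50.] 151 [528. 337.  50.]
```

The actual tips are at z≈70, so the reported TCP is about 25 mm too low. The sideways position is fine, so I'll trust sight and force and descend in small steps.

Emit:
play_rows:
  steps:
    - {"linear":[0.005,0,0],"twist":0}
    - {"linear":[0.01,0,0],"twist":0}
    - {"linear":[0.013,0,0],"twist":0}
    - {"linear":[0.015,0,0],"twist":0}
    - {"linear":[0.015,0,0],"twist":0}

```text
time: 3.85
tcp_pos: [524.4, 329.5, 29.1]
ee_rot: [0.697, 0.123, 0.696, -0.123]
wrist_force: [-0.6, 0.3, -0.1]
opening: -0.3
```

```bash
python3 go.py; python3 wr.py
python3 - <<'E'
from rig import arm
import cv2
p,d=arm.snapshot("wrist")
cv2.imwrite("pics/wrist3.png",p[100:380,150:500,::-1].repeat(2,0).repeat(2,1))
E
```

```text
t 3.85 tcp [524.39 329.53  29.06] F [-0.59  0.32 -0.07] open -0.3 
M [[0.001, 0.343, 0.939], [-0.001, 0.939, -0.343], [-1.0, -0.0, 0.001]]
blue 790 median [515.9 335.2  48.6] mid [522.9 330.   51.6] z pct [41.1 48.6 50.2 51.2]
yel 1060 median [487.3 220.8  49.2] mid [492.3 205.7  38.4] z pct [41.9 49.2 50.3 50.9]
white 1000 median [505.9 274.2  49.8] mid [506.2 273.3  49.5] z pct [48.9 49.8 50.5 50.9]
```

View pics/wrist3.png

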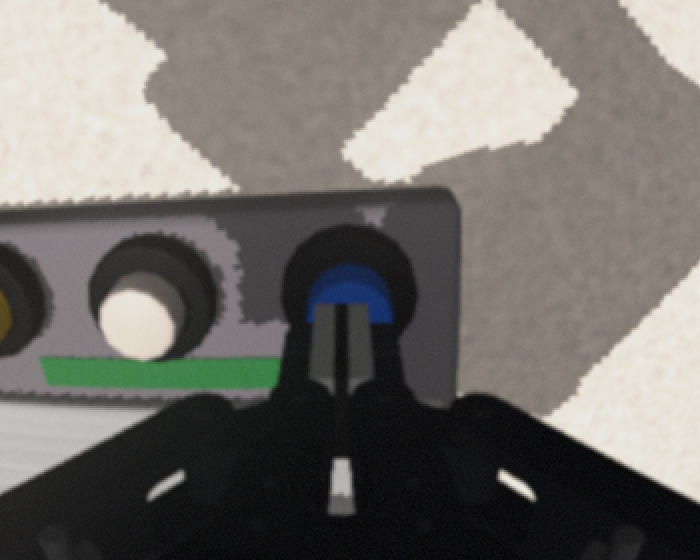

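The tips (crop 342,305) are just above the blue cap (350,290), which is still up, and the offset is about 1–2 mm. I'll continue down.

Emit:
play_rows:
  steps:
    - {"linear":[0.002,0.001,0],"twist":0}
    - {"linear":[0.004,0.001,0],"twist":0}
    - {"linear":[0.005,0.001,0],"twist":0}
    - {"linear":[0.005,0.001,0],"twist":0}

```text
time: 4.45
tcp_pos: [525.0, 330.7, 24.6]
ee_rot: [0.697, 0.123, 0.696, -0.123]
wrist_force: [-0.1, 0.9, 2.3]
opening: -0.2
```

Emit:
play_rows:
  steps:
    - {"linear":[0.001,0,0],"twist":0}
    - {"linear":[0.002,0,0],"twist":0}
    - {"linear":[0.002,0,0],"twist":0}

```text
time: 4.82
tcp_pos: [525.0, 330.7, 22.7]
ee_rot: [0.697, 0.123, 0.696, -0.123]
wrist_force: [-1.3, -0.2, 2.9]
opening: 0.3
```

The force is rising along the spring curve, with contact at a reading of about 26.8, so full travel should be about 19.

Emit:
play_rows:
  steps:
    - {"linear":[0.001,0,0],"twist":0}
    - {"linear":[0.002,0,0],"twist":0}
    - {"linear":[0.003,0,0],"twist":0}
    - {"linear":[0.003,0,0],"twist":0}

```text
time: 5.32
tcp_pos: [525.1, 330.8, 19.8]
ee_rot: [0.697, 0.123, 0.696, -0.123]
wrist_force: [-1.4, -0.3, 4.7]
opening: -0.0
```

Emit:
play_rows:
  steps:
    - {"linear":[0.0005,0,0],"twist":0}
    - {"linear":[0.001,0,0],"twist":0}
    - {"linear":[0.001,0,0],"twist":0}

```text
time: 5.7
tcp_pos: [525.1, 330.8, 18.8]
ee_rot: [0.697, 0.123, 0.696, -0.123]
wrist_force: [-1.7, -0.2, 5.6]
opening: 0.0
```

Emit:
play_rows:
  steps:
    - {"linear":[0.0005,0,0],"twist":0}
    - {"linear":[0.0007,0,0],"twist":0}
    - {"linear":[0.0007,0,0],"twist":0}

```text
time: 6.08
tcp_pos: [525.0, 330.8, 18.2]
ee_rot: [0.697, 0.123, 0.696, -0.123]
wrist_force: [-2.4, -1.0, 5.5]
opening: 0.1
```

Blue is bottomed: over 6.4 mm of travel with the force flat at 5.5 N. I'll lift and look before moving on.

Emit:
play_rows:
  steps:
    - {"linear":[-0.004,0,0],"twist":0}
    - {"linear":[-0.012,0,0],"twist":0}
    - {"linear":[-0.03,0,0],"twist":0}
    - {"linear":[-0.045,0,0],"twist":0}
    - {"linear":[-0.045,-0.03,0.0015],"twist":0}
    - {"linear":[-0.045,-0.06,0.003],"twist":0}
    - {"linear":[-0.045,-0.09,0.0045],"twist":0}
    - {"linear":[-0.045,-0.11,0.0055],"twist":0}
    - {"linear":[-0.045,-0.1195,0.006],"twist":0}
    - {"linear":[-0.035,-0.1195,0.006],"twist":0}
    - {"linear":[-0.025,-0.1195,0.006],"twist":0}
    - {"linear":[-0.025,-0.1195,0.006],"twist":0}

```text
time: 7.58
tcp_pos: [488.8, 216.7, 41.4]
ee_rot: [0.696, 0.123, 0.697, -0.123]
wrist_force: [-0.6, -0.1, -0.6]
opening: 0.1
```

```bash
python3 go.py; python3 wr.py
python3 - <<'E'
from rig import arm
import cv2
p,d=arm.snapshot("wrist")
cv2.imwrite("pics/wrist4.png",p[100:380,150:500,::-1].repeat(2,0).repeat(2,1))
E
```

```text
t 7.575 tcp [488.83 216.69  41.44] F [-0.63 -0.14 -0.62] open 0.1 
M [[-0.001, 0.342, 0.94], [-0.001, 0.94, -0.342], [-1.0, -0.001, -0.001]]
blue 939 median [519.9 328.4  49.4] mid [522.8 334.   44.3] z pct [42.9 49.4 50.5 51. ]
yel 920 median [483.1 218.8  49.3] mid [489.  214.8  57.5] z pct [43.6 49.3 50.4 51. ]
  return _methods._mean(a, axis=axis, dtype=dtype,
  ret = um.true_divide(
Traceback (most recent call last):
  File "wr.py", line 12, in <module>
    print(n,len(Q),"median",np.median(Q,0).round(1),"mid",((Q.max(0)+Q.min(0))/2).round(1),"z pct",np.percentile(Q[:,2],[10,50,90,98]).round(1))
                                                            ~~~~~^^^
ValueError: zero-size array to reduction operation maximum which has no identity
```

View pics/wrist4.png

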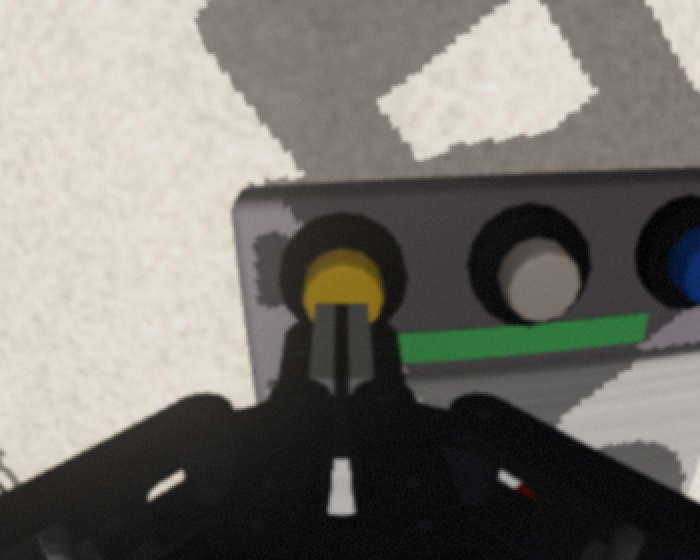

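The blue cap is back up at 50 mm. The tips (crop 342,305) are centred on the yellow cap (343,290). Reading is 41.4, contact expected near 26.8 and bottom near 18.8, so I'll press.

Emit:
play_rows:
  steps:
    - {"linear":[0.006,0,0],"twist":0}
    - {"linear":[0.011,0,0],"twist":0}
    - {"linear":[0.014,0,0],"twist":0}
    - {"linear":[0.016,0,0],"twist":0}
    - {"linear":[0.018,0,0],"twist":0}
    - {"linear":[0.019,0,0],"twist":0}
    - {"linear":[0.019,0,0],"twist":0}

```text
time: 8.55
tcp_pos: [489.6, 216.8, 23.9]
ee_rot: [0.697, 0.123, 0.696, -0.123]
wrist_force: [-2.1, -0.8, 1.9]
opening: -0.3
```

Emit:
play_rows:
  steps:
    - {"linear":[0.001,0,0],"twist":0}
    - {"linear":[0.002,0,0],"twist":0}
    - {"linear":[0.003,0,0],"twist":0}
    - {"linear":[0.0035,0,0],"twist":0}
    - {"linear":[0.0035,0,0],"twist":0}

```text
time: 9.18
tcp_pos: [489.7, 216.8, 20.5]
ee_rot: [0.697, 0.123, 0.696, -0.123]
wrist_force: [-0.9, -1.2, 4.2]
opening: 0.0
```

Emit:
play_rows:
  steps:
    - {"linear":[0.001,0,0],"twist":0}
    - {"linear":[0.0015,0,0],"twist":0}
    - {"linear":[0.002,0,0],"twist":0}
    - {"linear":[0.002,0,0],"twist":0}

```text
time: 9.68
tcp_pos: [489.7, 216.9, 18.5]
ee_rot: [0.697, 0.123, 0.696, -0.123]
wrist_force: [-2.5, 0.2, 4.5]
opening: -0.2
```

Emit:
play_rows:
  steps:
    - {"linear":[0.0005,0,0],"twist":0}
    - {"linear":[0.0005,0,0],"twist":0}

```text
time: 9.93
tcp_pos: [489.7, 216.8, 18.1]
ee_rot: [0.697, 0.123, 0.696, -0.123]
wrist_force: [-2.4, -0.8, 4.6]
opening: 0.4
```

Emit:
play_rows:
  steps:
    - {"linear":[0.0004,0,0],"twist":0}
    - {"linear":[0.0008,0,0],"twist":0}
    - {"linear":[0.0008,0,0],"twist":0}

```text
time: 10.3
tcp_pos: [489.8, 216.9, 18.1]
ee_rot: [0.697, 0.123, 0.696, -0.123]
wrist_force: [-4.8, -2.5, 9.6]
opening: 0.1
```

```bash
python3 go.py; python3 wr.py 2>/dev/null
```

```text
t 10.3 tcp [489.77 216.89  18.08] F [-4.84 -2.48  9.59] open 0.1 
M [[0.002, 0.343, 0.94], [0.0, 0.94, -0.343], [-1.0, 0.001, 0.001]]
blue 1140 median [519.5 327.8  49.3] mid [522.9 333.8  44.1] z pct [41.7 49.3 50.4 50.9]
yel 432 median [480.8 219.7  41.2] mid [484.2 217.   47. ] z pct [39.4 41.2 42.4 48.5]
white 4 median [526.9 340.4  49.5] mid [527.2 341.   49.7] z pct [49.  49.5 50.3 50.5]
```

Yellow is on its stop: force 9.6 N, no further motion, and the cap is at about 42 mm. I'll withdraw.

Emit:
play_rows:
  steps:
    - {"linear":[-0.004,0,0],"twist":0}
    - {"linear":[-0.012,0,0],"twist":0}
    - {"linear":[-0.04,0,0],"twist":0}
    - {"linear":[-0.08,0,0],"twist":0}
    - {"linear":[-0.12,0,0],"twist":0}
    - {"linear":[-0.16,0,0],"twist":0}
    - {"linear":[-0.18,0,0],"twist":0}
    - {"linear":[-0.18,0,0],"twist":0}

```text
time: 11.35
tcp_pos: [490.2, 217.1, 199.6]
ee_rot: [0.698, 0.124, 0.695, -0.122]
wrist_force: [-0.4, 0.5, -0.1]
opening: 0.3
```

```bash
python3 go.py; python3 wr.py 2>/dev/null
python3 - <<'E'
from rig import arm
import numpy as np,cv2
p,d=arm.snapshot("side");cv2.imwrite("pics/side9.png",p[:,:,::-1])
q=np.load("side.npz")["p"]
df=np.abs(p.astype(int)-q).max(2)
for n,(x0,y0,x1,y1) in dict(cup=(278,128,305,162),bowl=(345,220,390,260),spoon=(283,190,332,222)).items(): print(n,np.median(df[y0:y1,x0:x1]),(df[y0:y1,x0:x1]>50).mean().round(3))
E
```

```text
t 11.35 tcp [490.21 217.12 199.59] F [-0.41  0.55 -0.15] open 0.3 
M [[0.005, 0.342, 0.94], [0.001, 0.94, -0.342], [-1.0, 0.003, 0.004]]
blue 335 median [522.5 330.2  49.7] mid [523.4 332.1  44.5] z pct [48.1 49.7 50.7 51.3]
yel 412 median [487.8 216.2  49.5] mid [490.1 215.2  43.9] z pct [44.7 49.5 50.6 51.2]
cup 1.0 0.0
bowl 1.0 0.0
spoon 1.0 0.0
```

View pics/side9.png

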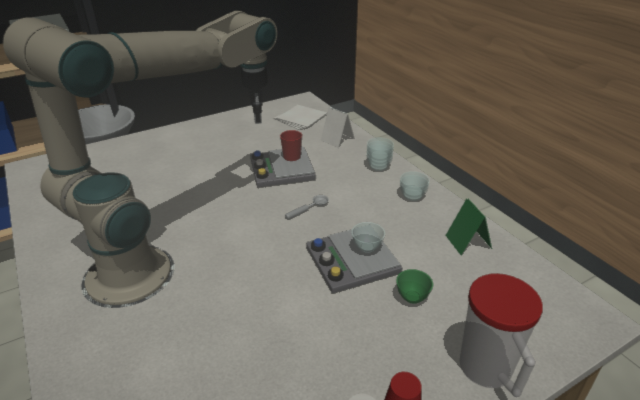

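The arm is well clear, and the cup (291,146), bowl (368,238) and spoon (308,207) haven't moved. Both pressed caps are back up at about 50 mm.

```bash
python3 -c "
from rig import arm
print(arm.sign_off())"
```

```text
the job is handed in; nothing more can be done
None
```

I pressed the blue tare button on the red cup's scale all the way down and let it spring back. I then did the same with the yellow timer button, lifted the arm clear and handed the job in at about 11.4 s.

- **Buttons:** Blue travelled at least 6.4 mm, with the force reaching about 5.5 N. Yellow reached its stop at about 42 mm above the table, with 9.6 N upward on the wrist. After I withdrew, both caps measured about 50 mm again.
- **Everything else:** The side picture matched the one from the start at the cup, bowl and spoon, and the wrist force was back to about zero. I did not measure the white power buttons or the bowl scale's buttons at the end, but nothing was moved onto them.
- **Disagreement:** The reported TCP height was about 25 mm lower than the real fingertips. The depth images showed this and the contact point confirmed it, so I went by sight and force instead. The position estimates from the three cameras also differed by 2–5 mm, which is well inside the button's width.

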